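# Start the bench shaker

## Task

Start the bench shaker with your fingertips: first switch it on by pushing down the raised front end of its rocker switch, then press the long narrow bar key all the way down so that it stays down, and last press the round key fully and let it spring back. Do not press the square key, and leave the bottles, the vial and the pen where they stand.

Things in the scene. Friction and masses are not known exactly. Their poses are not given: they have to be found in the camera images.
- shaker: Grey bench shaker, fixed, 230 (x) x 260 (y) x 50 mm; origin under its centre, -x its front (to the robot, yaw up to 0.3 rad either way). Front row, 78 mm before the origin: four black modules (6 mm high on the housing) at y = -87, -29, 29, 87 mm with rocker and three keys, all white, order varies. Behind: metal platform 130 x 235 mm, centred 42 mm behind the origin, top 65 mm above the worktop.
- rocker_front (a point): The place to press: middle of the rocker's upper face 20 mm in front of its pivot, marked by a small rib. The rocker is a paddle 54 mm long (along the shaker's x), 25 mm wide, pivoted in its middle. At the start its front end stands up, this point about 75 mm above the worktop; it goes down about 8 mm. z is vertical when the joint is 0.
- rocker (a joint): Rocker angle in rad: 0 = off, front end up (starts at 0 to 0.06); 0.4 = on, front end fully down against its stop. It moves under about 2 N at the marked point and stays where it is left.
- bar_key_top (a point): Centre of the top face of the bar key, a long narrow key, 50 mm along the shaker's x and 16 mm wide; its top is 67 mm above the worktop when up. z up.
- bar_key (a joint): Travel of the bar key in m: 0 = up, 0.006 = fully down. It has no return spring: it moves under about 2.5 N and stays where it is left.
- round_key_top (a point): Centre of the top face of the round key, diameter 38 mm; its top is 67 mm above the worktop when up. z up.
- round_key (a joint): Travel of the round key in m: 0 = up, 0.006 = fully down (about 4.5 N). It springs back when let go.
- square_key_top (a point): Centre of the top face of the square key, 33 x 33 mm (not to be pressed); its top is 67 mm above the worktop when up. z up.
- square_key (a joint): Travel of the square key in m: 0 = up, 0.006 = fully down (about 4.5 N, springs back). Leave it up.
- dropper_bottle_mid (a point): Centre (half-way up) of a small dropper bottle with a white cap, 25 mm in diameter, 66 mm tall, standing loose on the shaker's platform.
- brown_bottle_mid (a point): Centre (half-way up) of a brown bottle with a blue screw cap, 47 mm in diameter, 98 mm tall, standing on the worktop to the right of the shaker.
- dark_vial_mid (a point): Centre (half-way up) of a dark vial with a white cap, 33 mm in diameter, 73 mm tall, standing on the worktop to the left of the shaker.
- pen_mid (a point): Centre of a marker pen with a blue cap, 128 mm long, 15 mm thick, lying on the worktop in front of the shaker, roughly along y.

How it is judged:
On the way, in this order (a step that is already met when the one before it is completed fails the run):
1. the rocker is switched on (value of joint rocker above 0.32 rad), for 0.1 s.
2. the bar key is pressed down (value of joint bar_key above 0.0045 m), for 0.1 s.
3. the round key is pressed fully (value of joint round_key above 0.0045 m), for 0.05 s.
At the end, for the whole second after the job is handed in: The rocker is on (at least 0.32 of its 0.4 rad), the bar key is down (at least 4.5 of 6 mm), the round key has sprung back up and the square key is up (each within 1 mm), and the two bottles and the vial stand upright and, like the pen, within 15 mm of where they were (value of joint rocker above 0.32 rad and value of joint bar_key above 0.0045 m and value of joint each of round_key, square_key below 0.001 m and distance of each of dropper_bottle_mid, brown_bottle_mid, dark_vial_mid, pen_mid from where it was at the start of the episode below 0.015 m and angle between each of dropper_bottle_mid, brown_bottle_mid, dark_vial_mid's own z axis and vertical below 0.2 rad); the robot touches nothing.
It fails at once if the square key is pressed (more than 2 mm) (value of joint square_key above 0.002 m).
It fails at once if the bar key is pressed before the rocker is on (value of joint bar_key above 0.002 m and value of joint rocker below 0.3 rad).
It fails at once if the round key is pressed before the rocker is on and the bar key is down (value of joint round_key above 0.002 m and (value of joint rocker below 0.3 rad or value of joint bar_key below 0.004 m)).
It fails at once if a bottle, the vial or the pen is moved or lifted by more than 15 mm (distance of any of dropper_bottle_mid, brown_bottle_mid, dark_vial_mid, pen_mid from where it was at the start of the episode above 0.015 m).
It also fails if it takes over 51 s, if anything falls off the work surface, if the arm or the gripper's body presses on something with over 40 N, if the wrist force passes 120 N, or if a joint passes its speed limit or range.

## Robot

A 7-joint arm with a two-finger parallel gripper is mounted at the origin on a cart in front of the work surface, level with it; the furniture and walls round the work are solid. World frame = base frame: x ahead of the robot, y to its left, z up, the work surface at z = 0. Lengths are in m, angles in rad, forces in N, time in s.
With the tool pointing down it reaches from about 0.425 to 0.875 m from the base axis. Payload 4.7 kg.
Tool frame: the origin (TCP) lies where the fingers leave the gripper's body, on its centre line; the fingertips stand 73 mm ahead of it and the grasp point (between the pads) lies 54 mm ahead of it; y points along the fingers, x is the direction in which the jaws open and shut, and the axes are right-handed (so a half turn about y gives the same grasp; the last joint's range is limited). The gripper opens to 85 mm and grips with 20 to 120 N. Pads are 22 mm wide; open, the fingers measure 114 mm over their backs; the gripper's body (76 mm by 85 mm) begins 54 mm behind the grasp point. The pads swing forward as they close: fully open they stand 13 mm farther back than shut.
Start: joints at [-1.139, 0.321, -0.07, 1.45, 0.023, 1.371, -0.057], TCP at [0.264, 0.594, 0.304] pointing down, gripper open.
Joint ranges: [-2.86, 2.86], [-0.3, 2.09], [-1.38, 1.24], [0.06, 2.45], [-1.56, 4.7], [0.09, 2.05], [-2.69, 2.69]. Speed limits (rad/s): [2.57, 2.57, 3.14, 3.14, 3.14, 3.14, 3.14].

## Interface

Orientations are given as a 3x3 rotation matrix whose columns are the frame's x, y, z axes.
In Python, from station import r gives the robot as it stands.
- The arm moves only by the tool send_rows, never from a script. Its argument "targets" is a list of rows, each a list of 7 numbers: the shift along the tool's x, y, z in m, then the turn, a rotation vector about the tool's x, y, z in degrees, then the opening, from -1 (shut) to 1 (fully open), so that 0 is half open. In form: [[x, y, z, ax, ay, az, claw], ...]. A call has 1 to 12 rows; each row shifts and turns the pose as measured when the row begins, along the tool's axes as they then stand; what a row does not reach is not made up. A row lasts 1/12 s, in which the tool goes at most 41.7 mm and 7.16 degrees, less where a joint would pass 70% of its speed; a pose out of reach is approached as far as the arm can. A call is refused whole if a number of a shift passes 0.0417 or a number of a turn 7.16, either way. A call with a gripper value outside its range is refused whole. The fingers move at their own pace and stop on an object; "squeeze" is the grip in N (left out, the last holds). Time passes only in rows, so rows that do not move let the fingers close. It gives the time, the measured TCP pose, the force and the opening at its end, in the units of the state.
- r.state(): the state, without advancing time (a new reading comes with each control period).
- r.get_image(name): name is "scene" or "top" or "wrist"; returns the picture (420x560x3 uint8, red, green, blue); there is no depth.
- r.get_calibration(name): a dict with "camera_matrix" (3x3 intrinsics, pixels), "rvec" (rotation vector, rad) and "tvec" (3), from world to camera coordinates, as OpenCV has them. Camera axes: x right, y down, z forward; pixel columns grow to the right and rows downward; lengths in m; the calibration is good to about 2 mm. A picture is of the moment at which its call begins: read the wrist's pose just before it. get_calibration takes no time and is no camera call; for the wrist camera it gives the pose at the moment of the call.
- r.job_done(): hands the job in, once; it reports no verdict.
The state is a dict: "clock": time; "q": joint angles; "joint_vel": joint speeds; "joint_torque": joint torques, N m; "position": TCP position; "ee_rot": TCP orientation; "force": force on the tool from outside, world axes, zero at the start; "wrist_torque": the same for the moment, N m; "grip_width": finger opening in m.
Only numpy, scipy, OpenCV 4.12 (cv2) and the standard library are available. Lean on these libraries where they do the work, as an engineer would, in place of code of your own. Each camera call takes 0.05 s, during which the arm holds its last target.

## Working session

There is one attempt and no reset: what is moved stays moved. The work goes in short steps, Python scripts to look and compute and a tool call to move; the robot and the scene stay as the last step left them, time stands still between calls to the robot, and variables do not carry over. Pictures are saved under pics/ and viewed, and the job is handed in when it is done.

Besides the shell and the picture viewer there is one more tool, called as name(argument=value, ...) on one line, values as JSON. send_rows: Moves the arm, as the interface text tells. Its arguments: {"type":"object","properties":{"targets":{"type":"array","items":{"type":"array","items":{"type":"number"}}},"squeeze":{"type":"number"}},"required":["targets"]}

```bash
mkdir -p pics; python3 - <<'E'
from station import r
import cv2
s=r.state();print(s['clock'],s['position'],s['ee_rot'],s['grip_width'],s['force'])
for n in("scene","top"):
    cv2.imwrite(f"pics/{n}0.png",r.get_image(n)[:,:,::-1])
    c=r.get_calibration(n);print(n,c)
E
```

```text
0.0 [0.26360347 0.59370488 0.3028068 ] [[ 4.05720547e-01 -7.07709557e-04 -9.13996902e-01]
 [ 9.13995105e-01 -1.81440509e-03  4.05721154e-01]
 [-1.94549337e-03 -9.99998104e-01 -8.92983562e-05]] 0.0851813740615572 [-0.04007874 -0.29829875  0.29974249]
scene {'camera_matrix': array([[391.20244466,   0.        , 272.55757202],
       [  0.        , 391.20244466, 206.00599494],
       [  0.        ,   0.        ,   1.        ]]), 'rvec': array([ 2.20781732, -0.75703047,  0.36152159]), 'tvec': array([-0.32077487,  0.36919248,  0.61960389])}
top {'camera_matrix': array([[407.17789658,   0.        , 281.17009872],
       [  0.        , 407.17789658, 208.40006211],
       [  0.        ,   0.        ,   1.        ]]), 'rvec': array([ 2.1958794 , -2.1733067 ,  0.05051074]), 'tvec': array([0.16479135, 0.54804899, 0.98657544])}
```

View pics/scene0.png

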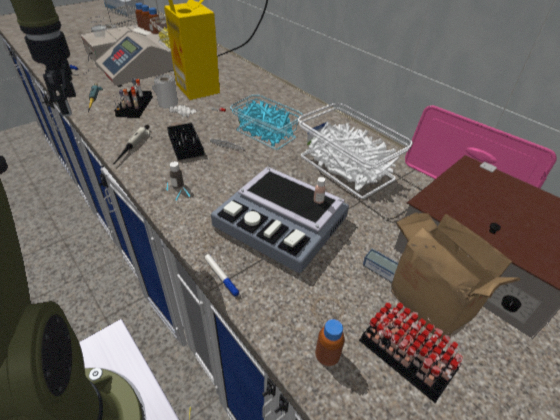

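View pics/top0.png

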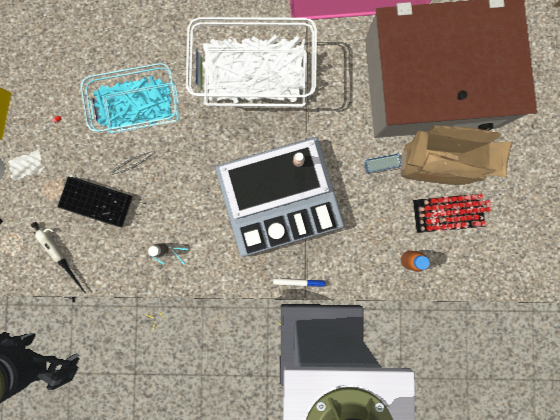

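```bash
cat > h.py <<'E'
import cv2,numpy as np
from station import r
def ray(n,uv,c=None):
    c=c or r.get_calibration(n)
    R=cv2.Rodrigues(np.array(c['rvec']))[0];C=-R.T@c['tvec']
    p=cv2.undistortPoints(np.array([[uv]],float),c['camera_matrix'],None)[0,0]
    return C,R.T@np.array([p[0],p[1],1])
def onz(n,uv,z,c=None):
    C,d=ray(n,uv,c);return C+d*(z-C[2])/d[2]
def proj(n,P,c=None):
    c=c or r.get_calibration(n)
    return cv2.projectPoints(np.array(P,float).reshape(-1,3),np.array(c['rvec']),np.array(c['tvec']),c['camera_matrix'],None)[0][:,0]
E
python3 - <<'E'
from h import *
t=cv2.imread('pics/top0.png');s=cv2.imread('pics/scene0.png')
cv2.imwrite('pics/topz.png',cv2.resize(t[130:300,200:360],None,fx=3.5,fy=3.5,interpolation=2))
cv2.imwrite('pics/scz.png',cv2.resize(s[160:280,200:360],None,fx=5,fy=5,interpolation=2))
m=cv2.inRange(t,(190,190,190),(255,255,255))
n,l,st,ce=cv2.connectedComponentsWithStats(m)
for i in range(1,n):
    x,y=ce[i]
    if st[i,4]>30 and 225<x<350 and 140<y<260:
        rc=cv2.minAreaRect(np.argwhere(l==i)[:,::-1].astype(np.float32))
        print(st[i],ce[i],rc,onz('top',rc[0],.067))
E
```

```text
[ 219  140  110   79 1681] [270.62403331 179.70315289] ((273.1256408691406, 178.57830810546875), (54.05780792236328, 99.15106964111328), 73.5707015991211) [0.61351888 0.1894626  0.067     ]
[295 153   8   8  52] [298.61538462 156.25      ] ((298.5, 156.5), (7.0, 7.0), 90.0) [0.66649274 0.1301708  0.067     ]
[316 205  16  24 231] [323.5974026  216.55411255] ((323.5943298339844, 216.50177001953125), (22.191659927368164, 10.260661125183105), 72.6459732055664) [0.52537365 0.07037332 0.067     ]
[294 214  12  21 136] [299.72058824 223.73529412] ((299.70751953125, 223.72640991210938), (20.74144172668457, 6.4559454917907715), 74.05460357666016) [0.50790904 0.12605175 0.067     ]
[268 223  16  16 195] [275.91282051 230.55897436] ((276.0000305175781, 230.50003051757812), (14.849241256713867, 14.849241256713867), 45.0) [0.49151124 0.1812909  0.067     ]
[244 230  17  16 189] [252.18518519 237.54497354] ((252.16981506347656, 237.59432983398438), (13.59869384765625, 13.736054420471191), 74.05460357666016) [0.47437065 0.23678045 0.067     ]
```

View pics/topz.png

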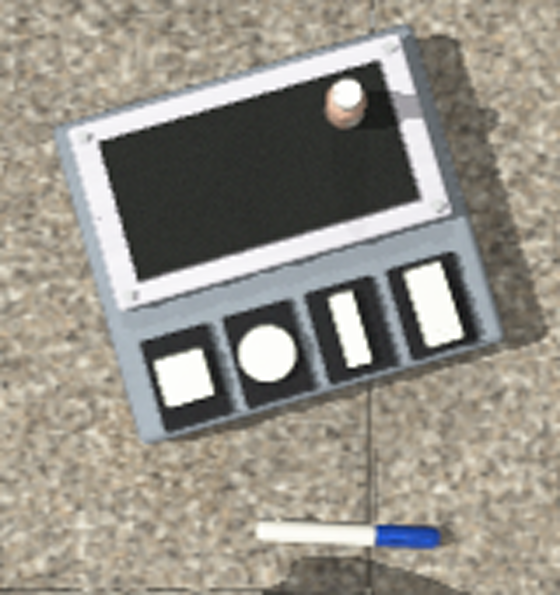

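View pics/scz.png

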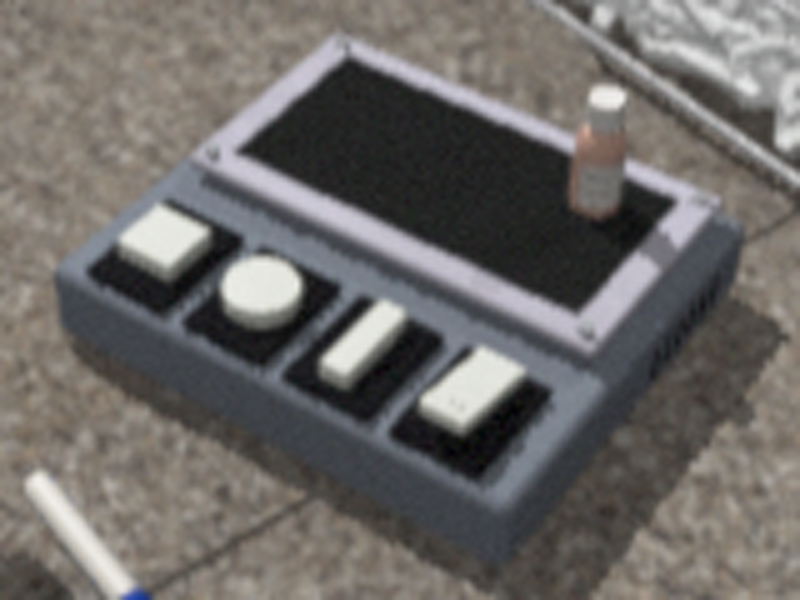

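send_rows(targets=[[0,0,0,0,-7,0,-1],[0,0,0,0,-7,0,-1],[0,0,0,0,-7,0,-1],[0,0,0,0,-7,0,-1],[0,0,0,0,-7,0,-1],[0,0,0,0,-6,0,-1],[0,0,0,0,0,0,-1]])

```text
clock: 0.68
position: [0.2629, 0.5921, 0.298]
ee_rot: [[-0.317, -0.004, -0.948], [0.948, -0.01, -0.317], [-0.008, -1.0, 0.007]]
force: [-0.1, -0.5, 0.9]
grip_width: 0.0006
```

```bash
cat >> h.py <<'E'
K=np.array([[.47437,.23678],[.49151,.18129],[.50791,.12605],[.52537,.07037]])
ya=np.polyfit([0,1,2,3],K,1)[0];ya=-ya/np.linalg.norm(ya);xa=np.array([ya[1],-ya[0]])
mid=K.mean(0)
mod={n:mid+ya*o for n,o in zip(('square','round','bar','rocker'),(.087,.029,-.029,-.087))}
mod['rfront']=mod['rocker']-.022*xa
def go(n,ztip,tip=.073):
    s=r.state();R=np.array(s['ee_rot']);p=np.array(s['position'])
    g=np.r_[mod[n],ztip+tip]
    print('clock',s['clock'],'pos',p.round(4),'goal',g.round(4),'tool shift mm',(R.T@(g-p)*1000).round(1),'F',np.round(s['force'],1),'w',s['grip_width'])
    print('ang x',np.degrees(np.arctan2(R[1,0],R[0,0])).round(1),'want',np.degrees(np.arctan2(ya[1],ya[0])).round(1),'y',R[:,1].round(3),'q',np.round(s['q'],2))
E
python3 -c "
from h import *
print(mod,mid,K-np.array([mod[k] for k in('square','round','bar','rocker')]))
go('rfront',.12)"
```

```text
{'square': array([0.47436992, 0.23682598]), 'round': array([0.49131664, 0.18135699]), 'bar': array([0.50826336, 0.12588801]), 'rocker': array([0.52521008, 0.07041902]), 'rfront': array([0.50417012, 0.06399095])} [0.49979   0.1536225] [[ 7.70492013e-08 -4.59835978e-05]
 [ 1.93359016e-04 -6.69945326e-05]
 [-3.53359016e-04  1.61994533e-04]
 [ 1.59922951e-04 -4.90164022e-05]]
clock 0.6833 pos [0.2629 0.5921 0.298 ] goal [0.5042 0.064  0.193 ] tool shift mm [-576.5  109.1  -62.3] F [-0.1 -0.5  0.9] w 0.000614588696480729
ang x 108.5 want 107.0 y [-0.004 -0.01  -1.   ] q [-1.06  0.33 -0.17  1.45  0.05  1.37  0.66]
```

send_rows(targets=[[-0.038,0,-0.004,0,0,0,-1],[-0.038,0,-0.004,0,0,0,-1],[-0.038,0,-0.004,0,0,0,-1],[-0.038,0,-0.004,0,0,0,-1],[-0.038,0,-0.004,0,0,0,-1],[-0.038,0,-0.004,0,0,0,-1],[-0.038,0,-0.004,0,0,0,-1],[-0.038,0,-0.004,0,0,0,-1],[-0.038,0,-0.004,0,0,0,-1],[-0.038,0,-0.004,0,0,0,-1]])

```text
clock: 1.52
position: [0.4156, 0.2357, 0.2936]
ee_rot: [[-0.303, -0.014, -0.953], [0.953, -0.009, -0.303], [-0.004, -1.0, 0.016]]
force: [0.7, 0.6, -0.7]
grip_width: -0.0001
```

```bash
python3 -c "
from h import *
go('rfront',.12)"
```

```text
clock 1.5167 pos [0.4156 0.2357 0.2936] goal [0.5042 0.064  0.193 ] tool shift mm [-190.1  100.9  -33.9] F [ 0.7  0.6 -0.7] w -0.0001102957218245602
ang x 107.6 want 107.0 y [-0.014 -0.009 -1.   ] q [-0.66 -0.03  0.09  1.87  0.    1.32  1.3 ]
```

send_rows(targets=[[-0.035,0,-0.006,-0.9,0,-0.25,-1],[-0.035,0.0,-0.006,0,0,0,-1],[-0.035,0.01,-0.006,0,0,0,-1],[-0.035,0.02,-0.006,0,0,0,-1],[-0.03,0.02,-0.006,0,0,0,-1],[-0.02,0.02,-0.004,0,0,0,-1],[0,0.02,0,0,0,0,-1],[0,0,0,0,0,0,-1]])

```text
clock: 2.18
position: [0.51, 0.0432, 0.2028]
ee_rot: [[-0.261, 0.009, -0.965], [0.965, 0.001, -0.261], [-0.001, -1.0, -0.009]]
force: [-1.6, 1.1, -1.3]
grip_width: 0.0002
```

```bash
python3 -c "
from h import *
go('rfront',.10)
cv2.imwrite('pics/s1.png',r.get_image('scene')[:,:,::-1])
cv2.imwrite('pics/w1.png',r.get_image('wrist')[:,:,::-1])
print(r.get_calibration('wrist'))"
```

```text
clock 2.1833 pos [0.51   0.0432 0.2028] goal [0.5042 0.064  0.173 ] tool shift mm [21.6 29.8  0.4] F [-1.6  1.1 -1.3] w 0.00020369144774350195
ang x 105.1 want 107.0 y [ 0.009  0.001 -1.   ] q [-0.44  0.1   0.32  1.93 -0.03  1.11  1.73]
{'camera_matrix': array([[324.46161819,   0.        , 280.70408581],
       [  0.        , 324.46161819, 203.78765491],
       [  0.        ,   0.        ,   1.        ]]), 'rvec': array([-1.77544003, -2.32943394, -0.36235543]), 'tvec': array([ 0.09413626, -0.49393891,  0.12964947])}
```

View pics/w1.png

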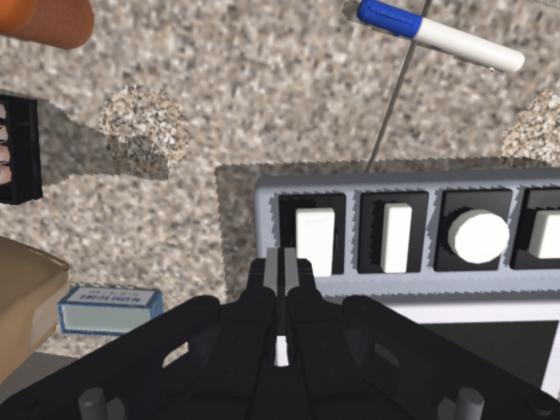

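View pics/s1.png

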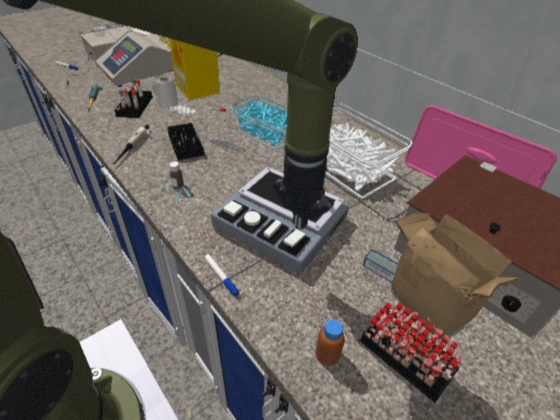

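```bash
python3 - <<'E'
from h import *
print(mod)
for n in('rocker','rfront','bar','round','square'): print(n,proj('wrist',np.r_[mod[n],.067 if n!='rfront' else .075]))
t=cv2.imread('pics/w1.png')
m=cv2.inRange(t,(185,185,185),(255,255,255))
n,l,st,ce=cv2.connectedComponentsWithStats(m)
for i in range(1,n):
    x,y=ce[i]
    if st[i,4]>200 and 290<x<560 and 190<y<290:
        rc=cv2.minAreaRect(np.argwhere(l==i)[:,::-1].astype(np.float32))
        print(st[i],rc,onz('wrist',rc[0],.067))
# fingertip position by tcp: project tip
s=r.state();print(proj('wrist',np.array(s['position'])+.073*np.array(s['ee_rot'])[:,1]))
cv2.imwrite('pics/w1z.png',cv2.resize(t[160:300,230:400],None,fx=4,fy=4))
E
```

```text
{'square': array([0.47436992, 0.23682598]), 'round': array([0.49131664, 0.18135699]), 'bar': array([0.50826336, 0.12588801]), 'rocker': array([0.52521008, 0.07041902]), 'rfront': array([0.50417012, 0.06399095])}
rocker [[313.41169072 241.62855042]]
rfront [[314.62078106 215.93317534]]
bar [[396.73304784 239.54361557]]
round [[480.55121185 237.44624921]]
square [[564.87063938 235.33633983]]
[ 385  207   27   66 1411] ((397.54486083984375, 239.46209716796875), (21.924009323120117, 66.7685775756836), 4.763641834259033) [0.50805533 0.12640962 0.067     ]
[ 297  211   37   67 2029] ((314.9999694824219, 244.0), (35.99999237060547, 65.99998474121094), 0.0) [0.52664735 0.07202456 0.067     ]
[ 455  214   54   49 2089] ((481.5, 238.0), (48.0, 53.0), 90.0) [0.49152399 0.18217782 0.067     ]
[539 215  21  43 712] ((549.0, 236.0), (42.0, 20.0), 90.0) [0.4777317  0.22651262 0.067     ]
[438 257 103  23 495] ((488.6167907714844, 268.3677062988281), (21.021482467651367, 102.1132583618164), 86.42366790771484) [0.51181334 0.19766697 0.067     ]
[[282.72041032 262.70718153]]
```

View pics/w1z.png

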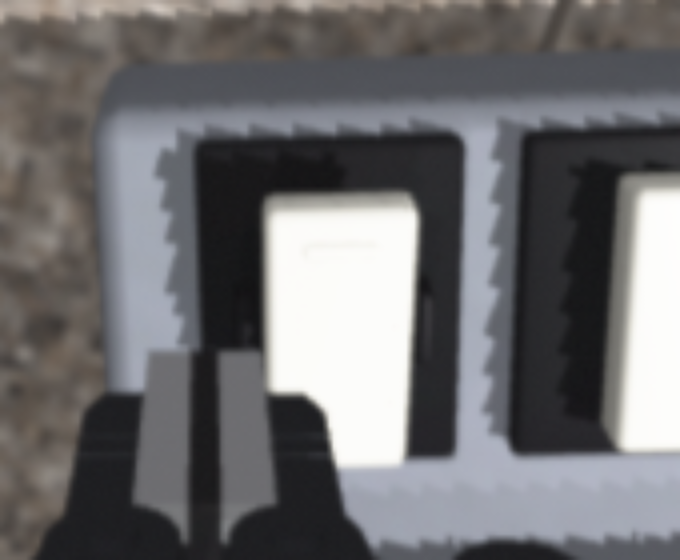

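send_rows(targets=[[0.011,0,0,0.5,-1.0,0,-1],[0.011,0.0,0,0,-0.5,0,-1],[0,0,0,0,0,0,-1],[0,0,0,0,0,0,-1]])

```text
clock: 2.62
position: [0.5062, 0.0724, 0.2111]
ee_rot: [[-0.295, 0.011, -0.955], [0.955, 0.003, -0.295], [-0.0, -1.0, -0.012]]
force: [-0.7, 0.6, 1.1]
grip_width: -0.0001
```

```bash
python3 -c "
from h import *
go('rfront',.085)"
```

```text
clock 2.6167 pos [0.5062 0.0724 0.2111] goal [0.5042 0.064  0.158 ] tool shift mm [-7.5 53.1  5. ] F [-0.7  0.6  1.1] w -0.00014517434423053167
ang x 107.2 want 107.0 y [ 0.011  0.003 -1.   ] q [-0.47  0.09  0.3   1.93 -0.03  1.12  1.7 ]
```

send_rows(targets=[[-0.004,0.012,0.003,0.6,0,0,-1],[-0.003,0.012,0.001,0,0,0,-1],[0,0.01,0,0,0,0,-1],[0,0.005,0,0,0,0,-1],[0,0,0,0,0,0,-1],[0,0,0,0,0,0,-1]])

```text
clock: 3.12
position: [0.5045, 0.0666, 0.1704]
ee_rot: [[-0.3, 0.003, -0.954], [0.954, 0.001, -0.3], [-0.0, -1.0, -0.003]]
force: [-0.3, 0.7, -0.2]
grip_width: -0.0001
```

```bash
python3 -c "
from h import *
go('rfront',.085)"
```

```text
clock 3.1167 pos [0.5045 0.0666 0.1704] goal [0.5042 0.064  0.158 ] tool shift mm [-2.4 12.4  1.2] F [-0.3  0.7 -0.2] w -8.68279489296942e-05
ang x 107.5 want 107.0 y [ 0.003  0.001 -1.   ] q [-0.46  0.13  0.3   1.97 -0.05  1.05  1.73]
```

send_rows(targets=[[-0.002,0.006,0.001,0,0,0,-1],[0,0.006,0,0,0,0,-1],[0,0.004,0,0,0,0,-1],[0,0.004,0,0,0,0,-1],[0,0.003,0,0,0,0,-1],[0,0.003,0,0,0,0,-1]])

```text
clock: 3.62
position: [0.5046, 0.0638, 0.1432]
ee_rot: [[-0.299, 0.003, -0.954], [0.954, 0.001, -0.299], [-0.0, -1.0, -0.003]]
force: [-2.9, -1.0, 5.0]
grip_width: -0.0001
```

```bash
python3 -c "
from h import *
go('rfront',.067)"
```

```text
clock 3.6167 pos [0.5046 0.0638 0.1432] goal [0.5042 0.064  0.14  ] tool shift mm [0.3 3.2 0.4] F [-2.9 -1.   5. ] w -8.070695715517971e-05
ang x 107.4 want 107.0 y [ 0.003  0.001 -1.   ] q [-0.46  0.17  0.3   1.99 -0.06  0.99  1.75]
```

send_rows(targets=[[0,0.003,0,0,0,0,-1],[0,0.003,0,0,0,0,-1],[0,0.003,0,0,0,0,-1]])

```text
clock: 3.87
position: [0.5046, 0.0636, 0.1404]
ee_rot: [[-0.299, -0.0, -0.954], [0.954, 0.003, -0.299], [0.003, -1.0, -0.001]]
force: [-12.5, -2.6, 28.4]
grip_width: -0.0002
```

```bash
python3 -c "
from h import *
go('rfront',.067)"
```

```text
clock 3.8667 pos [0.5046 0.0636 0.1404] goal [0.5042 0.064  0.14  ] tool shift mm [0.5 0.4 0.3] F [-12.5  -2.6  28.4] w -0.00018851927780376106
ang x 107.4 want 107.0 y [-0.     0.003 -1.   ] q [-0.45  0.17  0.3   1.99 -0.06  0.99  1.75]
```

send_rows(targets=[[0,0,0,0,0,0,-1],[0,0,0,0,0,0,-1],[0,-0.006,0,0,0,0,-1],[0,-0.012,0,0,0,0,-1],[0,-0.012,0,0,0,0,-1],[0,-0.008,0,0,0,0,-1],[0,0,0,0,0,0,-1],[0,0,0,0,0,0,-1]])

```text
clock: 4.53
position: [0.5059, 0.0638, 0.1838]
ee_rot: [[-0.299, 0.004, -0.954], [0.954, 0.004, -0.299], [0.003, -1.0, -0.005]]
force: [0.1, 0.4, 0.2]
grip_width: 0.0001
```

```bash
python3 -c "
from h import *
go('bar',.10)
s=r.get_image('scene')[:,:,::-1]
cv2.imwrite('pics/s2.png',cv2.resize(s[160:280,200:360],None,fx=5,fy=5,interpolation=2))
w=r.get_image('wrist')[:,:,::-1]
cv2.imwrite('pics/w2.png',w)"
```

```text
clock 4.5333 pos [0.5059 0.0638 0.1838] goal [0.5083 0.1259 0.173 ] tool shift mm [ 58.5  11.  -20.8] F [0.1 0.4 0.2] w 5.5243522343622226e-05
ang x 107.4 want 107.0 y [ 0.004  0.004 -1.   ] q [-0.46  0.12  0.3   1.95 -0.04  1.07  1.74]
```

View pics/s2.png

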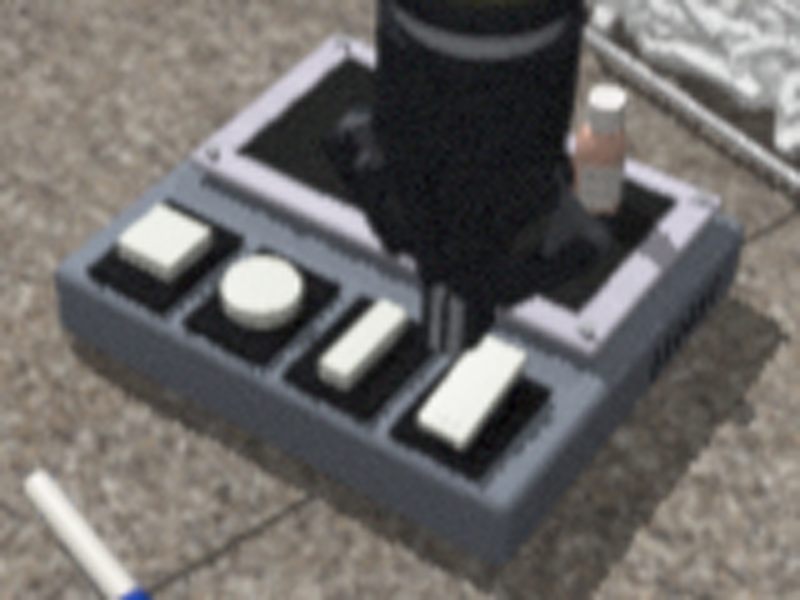

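View pics/w2.png

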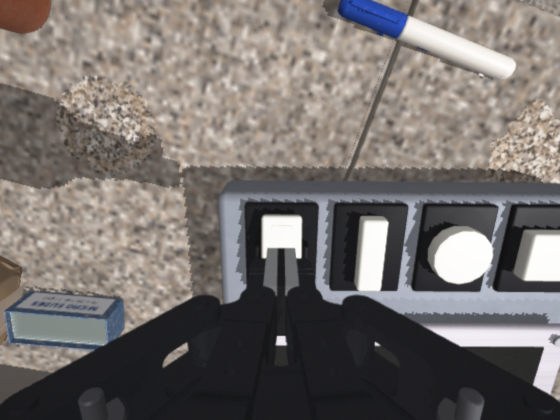

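send_rows(targets=[[0.015,0,-0.006,-0.2,0,0.2,-1],[0.015,0,-0.006,0,0,0,-1],[0.012,0,-0.004,0,0,0,-1],[0.008,0,-0.002,0,0,0,-1],[0,0,0,0,0,0,-1],[0,0,0,0,0,0,-1]])

```text
clock: 5.13
position: [0.5063, 0.1171, 0.1799]
ee_rot: [[-0.297, 0.002, -0.955], [0.955, -0.002, -0.297], [-0.002, -1.0, -0.002]]
force: [1.2, -0.1, 0.0]
grip_width: -0.0
```

```bash
python3 -c "
from h import *
go('bar',.085)"
```

```text
clock 5.1333 pos [0.5063 0.1171 0.1799] goal [0.5083 0.1259 0.158 ] tool shift mm [ 7.9 21.9 -4.4] F [ 1.2 -0.1  0. ] w -2.1699572009203633e-06
ang x 107.3 want 107.0 y [ 0.002 -0.002 -1.   ] q [-0.52  0.14  0.26  1.93 -0.04  1.07  1.63]
```

send_rows(targets=[[0.005,0.003,-0.003,0,0,0,-1],[0.003,0.006,-0.001,0,0,0,-1],[0,0.006,0,0,0,0,-1],[0,0.004,0,0,0,0,-1],[0,0,0,0,0,0,-1]])

```text
clock: 5.55
position: [0.5077, 0.1239, 0.158]
ee_rot: [[-0.294, 0.001, -0.956], [0.956, -0.003, -0.294], [-0.003, -1.0, 0.0]]
force: [-0.4, -0.3, -1.1]
grip_width: -0.0002
```

```bash
python3 -c "
from h import *
go('bar',.061)"
```

```text
clock 5.55 pos [0.5077 0.1239 0.158 ] goal [0.5083 0.1259 0.134 ] tool shift mm [ 1.8 24.  -1.1] F [-0.4 -0.3 -1.1] w -0.0001938797702605404
ang x 107.1 want 107.0 y [ 0.001 -0.003 -1.   ] q [-0.53  0.18  0.25  1.94 -0.05  1.03  1.62]
```

send_rows(targets=[[0.002,0.005,-0.001,0,0,0,-1],[0,0.005,0,0,0,0,-1],[0,0.004,0,0,0,0,-1],[0,0.004,0,0,0,0,-1],[0,0.003,0,0,0,0,-1],[0,0.003,0,0,0,0,-1]])

```text
clock: 6.05
position: [0.5086, 0.1255, 0.1333]
ee_rot: [[-0.292, 0.001, -0.956], [0.956, -0.003, -0.292], [-0.003, -1.0, 0.0]]
force: [-11.8, -3.6, 35.9]
grip_width: 0.0001
```

```bash
python3 -c "
from h import *
go('bar',.061)"
```

```text
clock 6.05 pos [0.5086 0.1255 0.1333] goal [0.5083 0.1259 0.134 ] tool shift mm [ 0.5 -0.7  0.2] F [-11.8  -3.6  35.9] w 5.1156851589783306e-05
ang x 107.0 want 107.0 y [ 0.001 -0.003 -1.   ] q [-0.52  0.21  0.25  1.96 -0.06  0.98  1.62]
```

send_rows(targets=[[0,0,0,0,0,0,-1],[0,0,0,0,0,0,-1],[0,-0.006,0,0,0,0,-1],[0,-0.012,0,0,0,0,-1],[0,-0.012,0,0,0,0,-1],[0,-0.008,0,0,0,0,-1],[0,0,0,0,0,0,-1],[0.015,0,0,0,0,0,-1],[0.015,0,0,0,0,0,-1],[0.012,0,0,0,0,0,-1],[0.008,0,0,0,0,0,-1],[0,0,0,0,0,0,-1]])

```text
clock: 7.05
position: [0.4949, 0.1738, 0.1769]
ee_rot: [[-0.289, 0.005, -0.957], [0.957, -0.002, -0.289], [-0.003, -1.0, -0.004]]
force: [-0.5, 0.5, 0.2]
grip_width: 0.0002
```

```bash
python3 -c "
from h import *
go('round',.085)
s=r.get_image('scene')[:,:,::-1]
cv2.imwrite('pics/s3.png',cv2.resize(s[160:280,200:360],None,fx=5,fy=5,interpolation=2))"
```

```text
clock 7.05 pos [0.4949 0.1738 0.1769] goal [0.4913 0.1814 0.158 ] tool shift mm [ 8.3 18.9  1.3] F [-0.5  0.5  0.2] w 0.00020474039044857708
ang x 106.8 want 107.0 y [ 0.005 -0.002 -1.   ] q [-0.59  0.15  0.22  1.92 -0.03  1.06  1.5 ]
```

View pics/s3.png

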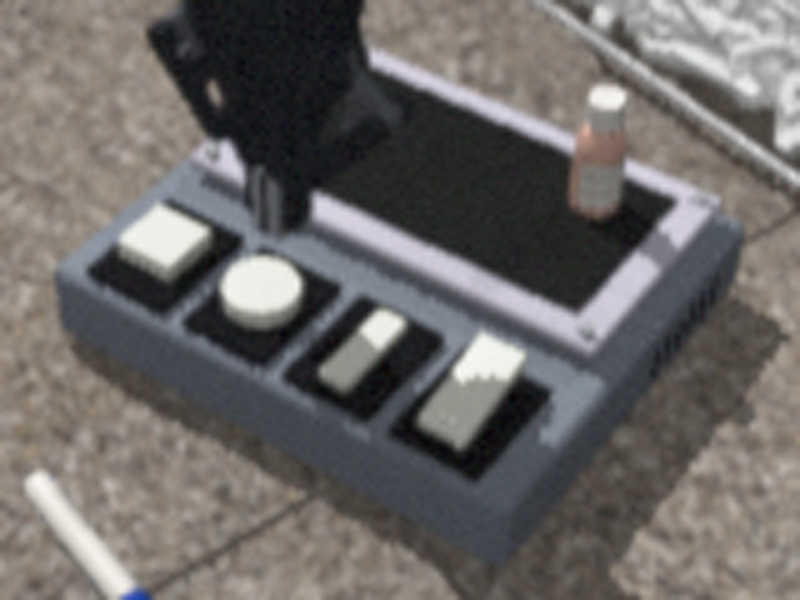

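The bar key now stands lower (its back end moved from zoomed row 300 to about 310). The rocker's front is down and its back is up. The dropper bottle has not moved. The round key is next.

send_rows(targets=[[0.005,0.003,0.001,0.2,0,0,-1],[0.003,0.006,0,0,0,0,-1],[0,0.004,0,0,0,0,-1],[0,0.003,0,0,0,0,-1],[0,0,0,0,0,0,-1]])

```text
clock: 7.52
position: [0.4921, 0.178, 0.1585]
ee_rot: [[-0.285, 0.001, -0.959], [0.959, -0.005, -0.285], [-0.005, -1.0, 0.001]]
force: [0.7, 0.4, 0.4]
grip_width: -0.0002
```

```bash
python3 -c "
from h import *
go('round',.061)"
```

```text
clock 7.5167 pos [0.4921 0.178  0.1585] goal [0.4913 0.1814 0.134 ] tool shift mm [ 3.5 24.5 -0.2] F [0.7 0.4 0.4] w -0.000178178381442651
ang x 106.6 want 107.0 y [ 0.001 -0.005 -1.   ] q [-0.6   0.18  0.21  1.94 -0.04  1.03  1.49]
```

send_rows(targets=[[0.003,0.005,0,0,0,0,-1],[0,0.005,0,0,0,0,-1],[0,0.004,0,0,0,0,-1],[0,0.004,0,0,0,0,-1],[0,0.003,0,0,0,0,-1],[0,0.003,0,0,0,0,-1]])

```text
clock: 8.02
position: [0.4919, 0.1803, 0.133]
ee_rot: [[-0.283, 0.001, -0.959], [0.959, -0.005, -0.283], [-0.005, -1.0, 0.001]]
force: [-8.2, -2.8, 28.7]
grip_width: 0.0001
```

```bash
python3 -c "
from h import *
go('round',.061)"
```

```text
clock 8.0167 pos [0.4919 0.1803 0.133 ] goal [0.4913 0.1814 0.134 ] tool shift mm [ 1.2 -1.   0.2] F [-8.2 -2.8 28.7] w 0.00012596754574218785
ang x 106.5 want 107.0 y [ 0.001 -0.005 -1.   ] q [-0.6   0.21  0.21  1.96 -0.05  0.98  1.49]
```

Bottomed out at 28.7 N. Next I hold briefly, then rise well clear.

send_rows(targets=[[0,0,0,0,0,0,-1],[0,-0.006,0,0,0,0,-1],[0,-0.012,0,0,0,0,-1],[0,-0.02,0,0,0,0,-1],[0,-0.03,0,0,0,0,-1],[0,-0.03,0,0,0,0,-1],[0,-0.03,0,0,0,0,-1],[0,-0.02,0,0,0,0,-1],[0,-0.01,0,0,0,0,-1],[0,0,0,0,0,0,-1],[0,0,0,0,0,0,-1]])

```text
clock: 8.93
position: [0.4912, 0.1798, 0.3026]
ee_rot: [[-0.282, 0.001, -0.959], [0.959, -0.006, -0.282], [-0.006, -1.0, 0.0]]
force: [-1.1, 0.3, -0.4]
grip_width: -0.0004
```

```bash
python3 - <<'E'
from h import *
go('round',.2)
s=r.get_image('scene')[:,:,::-1]
w=r.get_image('wrist')[:,:,::-1]
a=cv2.resize(s[160:280,200:360],(640,480),interpolation=2)
cv2.imwrite('pics/s4.png',a);cv2.imwrite('pics/w4.png',w)
o=cv2.imread('pics/scene0.png')
d=cv2.absdiff(o,s).max(2)
for n,(x,y,X,Y) in dict(brown=(312,318,348,366),vial=(165,158,190,188),pen=(200,250,245,300),dropper=(310,175,330,208),roundk=(242,209,264,228),square=(222,199,245,217)).items(): print(n,d[y:Y,x:X].max(),d[y:Y,x:X].mean())
E
```

```text
clock 8.9333 pos [0.4912 0.1798 0.3026] goal [0.4913 0.1814 0.273 ] tool shift mm [ 1.6 29.6 -0.6] F [-1.1  0.3 -0.4] w -0.00043733056858953867
ang x 106.4 want 107.0 y [ 0.001 -0.006 -1.   ] q [-0.61  0.05  0.21  1.77 -0.    1.32  1.46]
brown 63 9.830439814814815
vial 15 6.101333333333334
pen 85 15.560888888888888
dropper 15 6.006060606060606
roundk 16 6.26555023923445
square 21 6.374396135265701
```

View pics/s4.png

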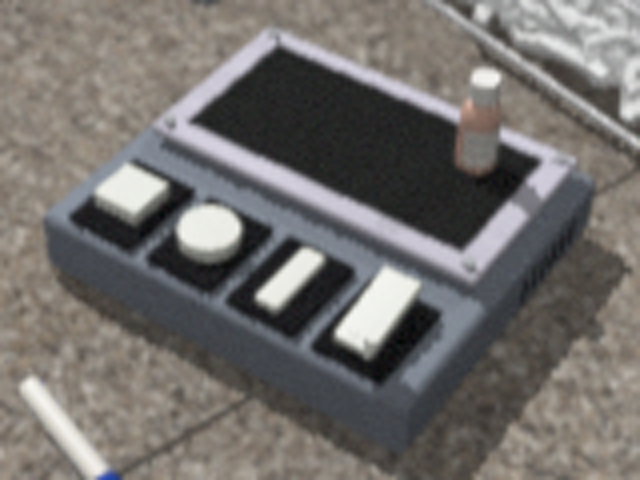

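View pics/w4.png

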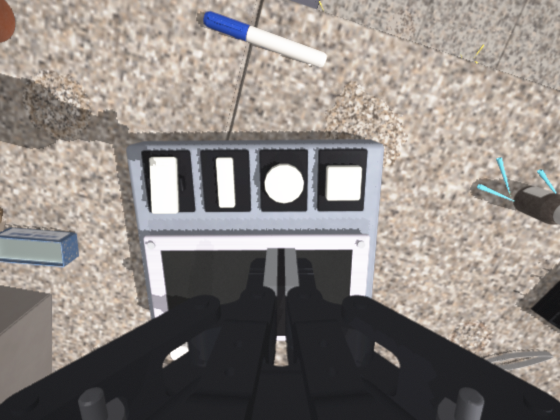

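```bash
python3 -c "
from station import r
r.job_done()"
```

```text
the job is handed in; nothing more can be done
```

I pressed all three controls in order with the closed fingertips: the front of the rocker, the bar key, then the round key. The arm then rose clear, and I handed the job in with the clock at about 9 s.

- **Presses:** Each one ran into its end stop. The rocker took 28 N with the fingertips at 67 mm. The bar key took 36 N at 60 mm, and the round key 29 N at 60 mm.
- **Positions:** The key positions from the top and wrist cameras agreed to about 1 mm for the bar and round keys, and to about 2 mm for the rocker. The spacing between modules came out at 58 mm, as given.
- **Last pictures:** The rocker is front-down, the bar key is low, and the round and square keys look as they did at the start. The dropper bottle and vial are unchanged to within image noise.
- **One check not clean:** The image areas around the brown bottle and the pen did change. I think that is the arm's shadow, since the arm never went near either of them, but I did not measure their positions again.

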